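Dump the bush from its tipping bucket

ROBOT

A 6-joint arm with a two-finger parallel gripper is mounted at the origin on a cart in front of the work surface, level with it; the furniture and walls round the work are solid. World frame = base frame: x ahead of the robot, y to its left, z up, the work surface at z = 0. Lengths are in m, angles in rad, forces in N, time in s.
With the tool pointing down it reaches from about 0.375 to 0.9 m from the base axis. Payload 3.1 kg.
Tool frame: the origin (TCP) lies on the front face of the gripper's body, between the roots of the fingers; the fingertips stand 73 mm ahead of it and the grasp point (between the pads) lies 54 mm ahead of it; z points along the fingers, y is the line along which they close (so a half turn about z gives the same grasp; the last joint's range is limited). The gripper opens to 85 mm and grips with 20 to 120 N. Pads are 22 mm wide; open, the fingers measure 114 mm over their backs; the gripper's body (76 mm by 85 mm) begins 54 mm behind the grasp point. The pads swing forward as they close: fully open they stand 13 mm farther back than shut.
Start: joints at [0.964, 0.527, 1.433, -0, 1.181, -0.178], TCP at [0.26, 0.568, 0.304] pointing down, gripper open.
Joint ranges: [-3.08, 3.08], [-0.75, 2.2], [0.22, 2.44], [-1.43, 4.57], [0, 2.65], [-2.85, 2.85]. Speed limits (rad/s): [2.79, 2.79, 3.14, 3.14, 3.14, 3.14].

INTERFACE

Orientations are given as [roll, pitch, yaw] about the fixed x, y, z axes, in that order (R = Rz(yaw) Ry(pitch) Rx(roll)).
In Python, from station import * gives the robot as it stands.
- The arm moves only by the tool arm_command, never from a script. Its argument "increments" is one flat list of numbers, 7 for each row, row after row: the shift along the tool's x, y, z in units of 25 mm (1.0 is 25 mm), then the turn, a rotation vector about the tool's x, y, z in units of 6 degrees (1.0 is 6 degrees), then the opening, from 0 (shut) to 1 (fully open). A call has 1 to 8 rows; each row shifts and turns the commanded pose from where the row before left it, along the tool's axes as they then stand; what a row does not reach is not made up. A row lasts 1/10 s, in which the tool goes at most 50 mm and 8.59 degrees, less where a joint would pass 70% of its speed; a pose out of reach is approached as far as the arm can. A call is refused whole if a number of a shift passes 1 or a number of a turn 1, either way. A call with a gripper value outside its range is refused whole. The fingers move at their own pace and stop on an object; the grip force is fixed at half the most. Time passes only in rows, so rows that do not move let the fingers close. It gives the time, the measured TCP pose, the force, the opening and the grip force at its end, in the units of the state.
- sense(): the state, without advancing time (a new reading comes with each control period).
- camera(name): name is "scene" or "side" or "wrist"; returns the picture (480x640x3 uint8, blue, green, red); there is no depth.
- calibration(name): a dict with "fx", "fy", "cx", "cy" (pixels), "view" (4x4, takes a point from world to camera coordinates); the wrist camera has in their place "hand_eye" (4x4, takes a point from camera to tool coordinates, whose origin is the TCP and whose axes are the flange's). Camera axes: x right, y up, looking along -z (the intrinsics and any distortion apply to the point x, -y, -z); pixel columns grow to the right and rows downward; lengths in m; the calibration is good to about 2 mm. A picture is of the moment at which its call begins: read the wrist's pose just before it. calibration takes no time and is no camera call.
- close_job(): hands the job in; it is judged then, once.
Trained networks look in the newest picture that a camera, given by its name, has taken for a name from the list of things; names that differ only in an ending like _2 or _b are one class to them, and where a whole thing is asked for, a point or a joint stands for the part that bears it (a point fixed in the world has none). Each returns a list of dicts, best first, with "confidence" (0 to 1); they miss things now and then, are a little off and sometimes report something else, mostly with a low value. They report only what shows in the picture. A call takes as long as a camera call. They do not tell look-alikes from the thing itself.
- cut_out(name, camera): "mask" (480x640 bool, what is visible of it) and "rect" ([centre column, centre row, width, height] in pixels, round what is visible of it).
- tip_of(name, camera): "position" ([column, row] in pixels: a listed point, or the origin of a listed thing).
The state is a dict: "time_s": time; "q": joint angles; "dq": joint speeds; "tau": joint torques, N m; "tool_pos": TCP position; "ee_rot": TCP orientation; "wrist_force": force on the tool from outside, world axes, zero at the start; "wrist_torque": the same for the moment, N m; "finger_gap": finger opening in m; "grasp_force": force on a finger pad.
Only numpy, scipy, OpenCV 4.12 (cv2) and the standard library are available. Lean on these libraries where they do the work, as an engineer would, in place of code of your own. Each camera call takes 0.05 s, during which the arm holds its last target. There are 200 camera calls.

TASK

One of the two tipping buckets holds the flanged bush, the other a hex bolt. Tip the bucket with the bush past its latch, far enough for the bush to slide out into the tray in front of it, then let the bucket swing back until it is latched level again. Leave the other bucket latched.

Things in the scene. Friction and masses are not known exactly. Their poses are not given: they have to be found in the camera images.
- bush_center (a point): centre (half-way up) of the loose flanged bush: dark steel collar, 42 mm across its flange, 30 mm tall, 0.12 kg; stands on its flange in the bucket of tipper a
- tipper_a: fixed stand whose bucket holds the bush; origin on the bench below the bucket's pivot, z up, -x = pouring side (towards the robot), y along the pivot, which is 140 mm up. Catch tray: x -135 to 15, y -55 to 55 mm, 45 tall. Grey bucket: 80 mm wide, x -52 to 50, floor 130, rim 170 mm up. Posts 155 mm tall at y -61, 61. The other stand is alike but holds a bolt
- paddle_a (a point): middle of the upper face of the flat steel paddle that tips bucket a, at (-55, -115, 187) mm of tipper_a while latched; axes as tipper_a's. Paddle 36 mm wide (along y), 70 long, 6 thick, beside the bucket on its -y side, sloping up at 38 degrees from the pivot towards -x; its outer end is 205 mm up. Clear above; a small bolt lies on the bench below
- bucket_a (a joint): tip angle in rad of the bucket with the bush: 0 level and latched, 1.3 end stop. Press the paddle straight down at its middle: the latch yields at 4 to 10 N and is passed by 0.3 rad; fingertips 65 to 70 mm below where the middle stood tip it to 1.1 to 1.25 rad; by 1.0 the bush has slid or soon slides out. Let up, a spring swings it back to 0 and relatches it
- bucket_b (a joint): the same angle for the other, like stand, whose bucket holds a hex bolt; it stays at 0
Things that resemble listed ones, but are neither listed nor needed, are in the scene too. What is shaped like the part that bears bush_center but red or yellow is not meant.

How it is judged:
On the way, in this order (a step that is already met when the one before it is completed fails the run):
1. the bucket with the bush is pushed past its latch (value of joint bucket_a above 0.5 rad), for 0.02 s.
2. the bush lies in the tray in front of that bucket (x of bush_center in the frame of tipper_a between -0.135 and 0.015 m and y of bush_center in the frame of tipper_a between -0.055 and 0.055 m and height (world z) of bush_center below 0.05 m), for 0.1 s.
At the end, for the whole second after the job is handed in: The bush lies inside the tray of its own stand, its bucket is back level in its latch (within 0.08 rad of 0), and the other bucket is level in its latch too (within 0.08 rad) (all of step 2 and value of joint each of bucket_a, bucket_b below 0.08 rad); the robot touches nothing.
It fails at once if the other bucket is tipped (more than 0.3 rad) (value of joint bucket_b above 0.3 rad).
It also fails if it takes over 29 s, if anything falls off the work surface, if the arm or the gripper's body presses on something with over 40 N, if the wrist force passes 120 N, or if a joint passes its speed limit or range.

## Working session

There is one attempt and no reset: what is moved stays moved. The work goes in short steps, Python scripts to look and compute and a tool call to move; the robot and the scene stay as the last step left them, time stands still between calls to the robot, and variables do not carry over. Pictures are saved under pics/ and viewed, at most 10 in all, crops included, and the job is handed in when it is done.

Besides the shell and the picture viewer there is one more tool, called after "Request:" as name(argument=value, ...), one argument or row to a line, values as JSON. arm_command: Moves the arm, as the interface text tells. Its arguments: {"type":"object","properties":{"increments":{"type":"array","items":{"type":"number"}}},"required":["increments"]}

```bash
mkdir -p pics; python3 - <<'E'
from station import *
import cv2
s=sense();print(s['time_s'],s['tool_pos'],s['ee_rot'])
for c in("scene","side"):
    cv2.imwrite(f"pics/{c}.png",camera(c))
    for n in("bush_center","paddle_a","tipper_a"):
        print(c,n,[(d['position'],round(d['confidence'],2)) for d in tip_of(n,c)])
    k=calibration(c);print({a:(b if a!='view' else b) for a,b in k.items()})
print(sense()['time_s'])
E
```

```text
0.0 [0.25952097 0.56794496 0.30294   ] [-3.13944422e+00 -3.78808255e-04  2.71276825e+00]
scene bush_center [([398.7, 231.1], 0.86), ([485.9, 332.6], 0.71), ([336.2, 262.9], 0.54)]
scene paddle_a [([469.8, 220.8], 0.76)]
scene tipper_a [([387.3, 294.7], 0.62)]
{'fx': 438.8263214983485, 'fy': 438.8263214983485, 'cx': 324.9063994978134, 'cy': 234.52307390144392, 'view': array([[ 0.10630523, -0.99409219, -0.0219069 , -0.11748621],
       [ 0.52198301,  0.03704036,  0.85215125, -0.4185314 ],
       [-0.84630546, -0.10202317,  0.52283682, -0.43528485],
       [ 0.        ,  0.        ,  0.        ,  1.        ]])}
side bush_center [([317.7, 198.9], 0.68), ([279.7, 281.9], 0.67), ([273.9, 249.0], 0.66), ([367.5, 205.0], 0.53)]
side paddle_a [([336.6, 153.4], 0.82)]
side tipper_a [([316.9, 253.7], 0.77)]
{'fx': 578.6959790056155, 'fy': 578.6959790056155, 'cx': 312.83208191754585, 'cy': 236.9409899985234, 'view': array([[-0.99802942, -0.05912766,  0.02100463,  0.58256836],
       [ 0.05459819, -0.65333218,  0.75510006, -0.19000088],
       [-0.0309243 ,  0.75475889,  0.655273  , -1.13079296],
       [ 0.        ,  0.        ,  0.        ,  1.        ]])}
0.4
```

View pics/scene.png

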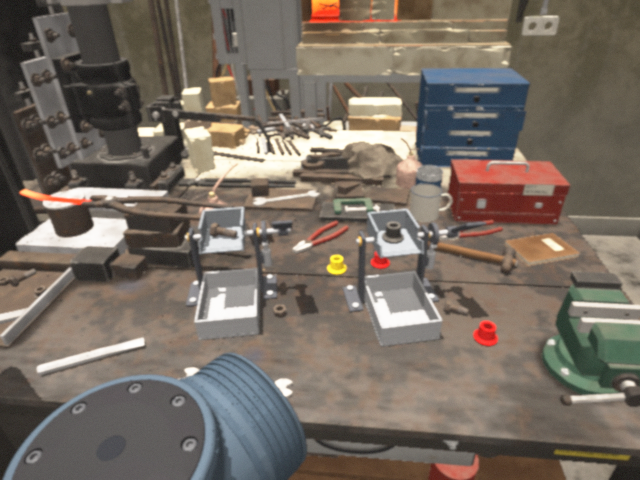

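View pics/side.png

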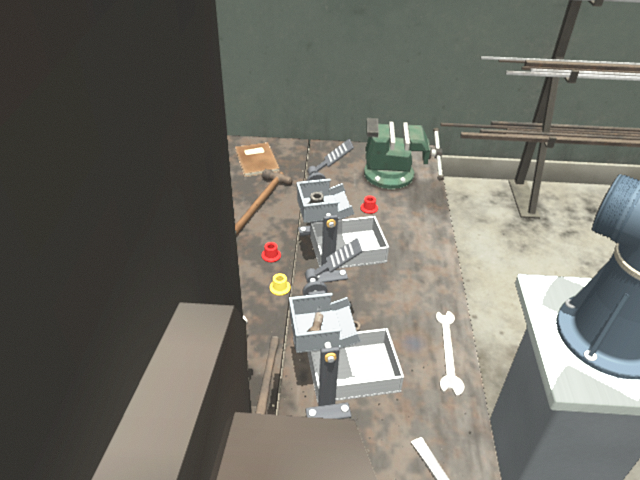

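The dark bush is in the right-hand stand: scene (393,231), side (317,199). The left stand, scene (222,230), holds the hex bolt. The red pieces at (380,260) and (486,333) and the yellow one at (337,264) are look-alikes. So the paddle I want is the one at scene ~(470,221), side ~(337,153). I'll check it in a crop and fit the stand's pose.

```bash
cat > h.py <<'E'
import numpy as np
from station import *
K={c:calibration(c) for c in("scene","side")}
def proj(c,p):
    k=K[c];v=k['view']@np.r_[p,1]
    return np.array([k['cx']+k['fx']*v[0]/-v[2],k['cy']-k['fy']*v[1]/-v[2]])
def tw(s,p):
    c,n=np.cos(s[2]),np.sin(s[2]);return np.array([s[0]+c*p[0]-n*p[1],s[1]+n*p[0]+c*p[1],p[2]])
E
python3 - <<'E'
from h import *
import cv2
from scipy.optimize import least_squares as ls
P=np.array([-.055,-.115,.187]);O=np.zeros(3)
obs=[("scene",P,(469.8,220.8)),("side",P,(336.6,153.4)),("scene",O,(387.3,294.7)),("side",O,(316.9,253.7))]
tri=ls(lambda p:np.r_[proj("scene",p)-(469.8,220.8),proj("side",p)-(336.6,153.4)],[.6,-.2,.18]);print("paddle tri",tri.x,tri.fun)
f=ls(lambda s:np.concatenate([proj(c,tw(s,p))-o for c,p,o in obs]),[.65,-.1,0]);s=f.x
print("stand",s,f.fun.round(1),"paddle",tw(s,P))
ims=[]
for c,(u,v) in(("scene",(430,250)),("side",(340,195))):
    im=cv2.imread(f"pics/{c}.png")
    im=cv2.resize(im[v-75:v+75,u-65:u+65],None,fx=3,fy=3,interpolation=cv2.INTER_CUBIC)
    q=lambda p:tuple(int(x) for x in (proj(c,tw(s,np.array(p)))-(u-65,v-75))*3)
    th=np.radians(38);d=np.array([-np.cos(th),0,np.sin(th)])*.035
    for e in(-.018,.018):cv2.line(im,q(P+d+[0,e,0]),q(P-d+[0,e,0]),(0,255,0),1)
    for z,X,Y in((.045,(-.135,.015),(-.055,.055)),(.17,(-.052,.05),(-.04,.04))):
        cv2.polylines(im,[np.array([q((x,y,z)) for x,y in((X[0],Y[0]),(X[1],Y[0]),(X[1],Y[1]),(X[0],Y[1]))])],True,(0,0,255),1)
    ims.append(im)
cv2.imwrite("pics/crop.png",np.hstack(ims))
E
```

```text
paddle tri [ 0.5565684  -0.31788439  0.18768175] [-1.45199182  2.32663148 -0.96924954 -3.28499626]
stand [ 0.58221784 -0.18981064  0.24818467] [-3.4  2.4 -1.3 -2.3  1.9 -1.4  1.6 -1.4] paddle [ 0.55715218 -0.31479749  0.187     ]
```

View pics/crop.png

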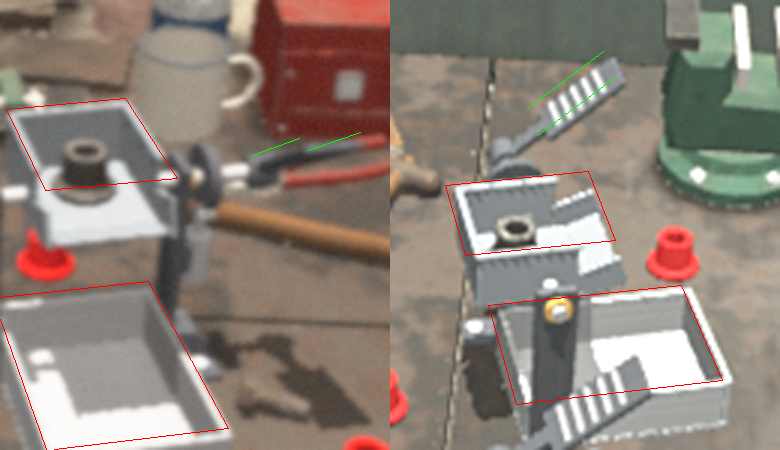

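The crop confirms the dark steel bush is in this bucket; its paddle is at side (339,152). The stand fit is off by several mm in x, so I'll move above the paddle with the gripper shut and refine with the wrist camera.

Request:
arm_command(
  increments=[-0.95,-1,-0.5,0,0,0,0,-0.95,-1,-0.5,0,0,0,0,-0.95,-1,0,0,0,0,0,-0.95,-1,0,0,0,0,0,-0.95,-1,0,0,0,0,0,-0.95,-1,0,0,0,0,0,-0.95,-1,0,0,0,0,0,-0.95,-1,0,0,0,0,0],
)

```text
time_s: 1.2
tool_pos: [0.3497, 0.3063, 0.3292]
ee_rot: [3.141, 0.001, 2.713]
wrist_force: [1.7, 0.5, -0.3]
finger_gap: 0.0001
grasp_force: 0.0
```

Request:
arm_command(
  increments=[-0.95,-1,0,0,0,0,0,-0.95,-1,0,0,0,0,0,-0.95,-1,0,0,0,0,0,-0.95,-1,0,0,0,0,0,-0.95,-1,0,0,0,0,0,-0.95,-1,0,0,0,0,0,-0.95,-1,0,0,0,0,0,-0.95,-1,0,0,0,0,0],
)

```text
time_s: 2.0
tool_pos: [0.4395, 0.0452, 0.3292]
ee_rot: [3.141, 0.001, 2.713]
wrist_force: [1.2, 0.2, 0.2]
finger_gap: -0.0002
grasp_force: 0.0
```

Request:
arm_command(
  increments=[-0.95,-1,0,0,0,-0.7,0,-0.9,-1,0,0,0,-0.7,0,-0.85,-1,0,0,0,-0.7,0,-0.75,-1,0,0,0,-0.7,0,-0.65,-1,0,0,0,-0.7,0,-0.55,-1,0,0,0,-0.7,0,-0.45,-1,0,0,0,-0.7,0,-0.35,-1,0,0,0,-0.7,0],
)

```text
time_s: 2.8
tool_pos: [0.537, -0.1786, 0.329]
ee_rot: [-3.141, 0.0, -2.981]
wrist_force: [0.8, -0.3, 0.1]
finger_gap: 0.0003
grasp_force: 0.0
```

```bash
python3 - <<'E'
from h import *
import cv2
s=sense();print(s['time_s'],s['tool_pos'],s['ee_rot'],s['q'])
k=calibration("wrist");print(k)
im=camera("wrist");cv2.imwrite("pics/w1.png",im)
for n in("paddle_a","bush_center","tipper_a"):
    print(n,[(d['position'],round(d['confidence'],2)) for d in tip_of(n,"wrist")])
E
```

```text
2.8 [ 0.5369806  -0.1786143   0.32898191] [-3.14141459e+00  2.63827279e-04 -2.98132051e+00] [-5.18550890e-01  4.18699513e-01  1.55430375e+00  2.94099195e-05
  1.16827224e+00 -2.24963085e+00]
{'fx': 388.67434505994754, 'fy': 388.67434505994754, 'cx': 321.40047432659884, 'cy': 235.56006219674026, 'hand_eye': array([[ 1.13640527e-03,  9.44998281e-01,  3.27073321e-01,
         8.45040891e-02],
       [ 9.99999079e-01, -8.31168311e-04, -1.07300588e-03,
        -1.18475176e-03],
       [-7.42135732e-04,  3.27074239e-01, -9.44998355e-01,
        -7.00273485e-02],
       [ 0.00000000e+00,  0.00000000e+00,  0.00000000e+00,
         1.00000000e+00]])}
paddle_a [([84.1, 244.7], 0.8)]
bush_center [([294.6, 297.5], 0.91), ([140.0, 83.8], 0.8), ([397.0, 308.0], 0.68)]
tipper_a [([308.7, 220.6], 0.77)]
```

View pics/w1.png

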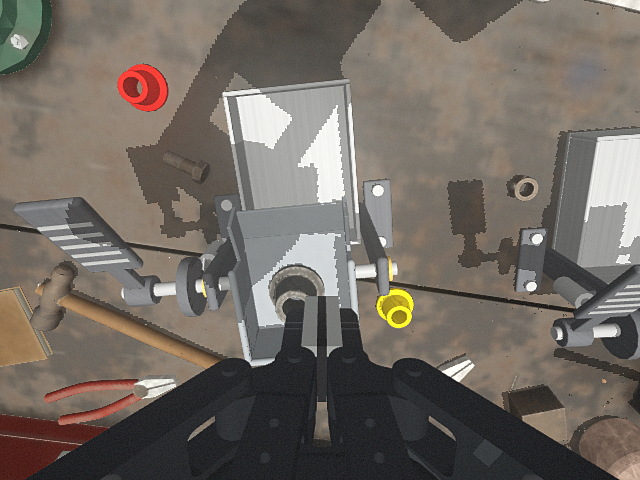

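The wrist view shows the paddle centred near (85,238), the dark bush in the bucket at (297,290), and the tray's front rim corners at (224,93) and (353,80). The other stand is on the right. I'll refine the pose with these.

```bash
python3 - <<'E'
from h import *
from scipy.optimize import least_squares as ls
from scipy.spatial.transform import Rotation as R
k=calibration("wrist");T=np.eye(4);T[:3,:3]=R.from_euler('xyz',[-3.14141459,2.638e-4,-2.98132]).as_matrix();T[:3,3]=[.53698,-.17861,.32898]
W=np.linalg.inv(T@k['hand_eye']);K['wrist']=dict(k,view=W)
P=np.array([-.055,-.115,.187]);O=np.zeros(3)
obs=[("wrist",P,(84.5,240)),("wrist",O,(308.7,220.6)),("wrist",np.array([-.135,-.055,.045]),(224,93)),("wrist",np.array([-.135,.055,.045]),(353,80))]
f=ls(lambda s:np.concatenate([proj(c,tw(s,p))-o for c,p,o in obs]),[.58,-.19,.25],loss='soft_l1',f_scale=2);s=f.x
print(s,f.fun.reshape(-1,2) if f.fun.size==8 else f.fun,tw(s,P))
obs+=[("scene",P,(469.8,220.8)),("side",P,(339,152.5)),("scene",O,(387.3,294.7)),("side",O,(316.9,253.7))]
f=ls(lambda s:np.concatenate([proj(c,tw(s,p))-o for c,p,o in obs]),[.58,-.19,.25],loss='soft_l1',f_scale=2);s=f.x
print(s,f.fun.reshape(-1,2).round(1),tw(s,P))
r=ls(lambda p:np.concatenate([proj(c,p)-o for c,o in(("wrist",(84.5,240)),("side",(339,152.5)),("scene",(469.8,220.8)))]),[.55,-.31,.18]);print(r.x,r.fun.round(1))
g=tw(s,P)-[.53698,-.17861,0];Rm=T[:3,:3];print("tool units",Rm.T@[g[0],g[1],0]/.025,"turn units",-(s[2]+np.pi-(2*np.pi-2.98132))/np.radians(6))
E
```

```text
[ 0.57706302 -0.19075275  0.2413151 ] [[ 1.40117327e+00  5.78467955e-01]
 [-3.68158399e+00  7.99874587e-01]
 [ 2.48093295e-04 -2.05656987e+00]
 [-2.92924285e-01 -1.19684741e-01]] [ 0.55113935 -0.31556446  0.187     ]
[ 0.57719348 -0.19062573  0.24150525] [[ 1.6  0.9]
 [-3.6  0.9]
 [ 0.1 -1.9]
 [-0.2  0.1]
 [-2.4  4.1]
 [-1.  -1.4]
 [ 2.3  0.1]
 [ 3.9 -1.6]] [ 0.55129354 -0.31544237  0.187     ]
[ 0.54955824 -0.3146208   0.19045075] [-0.5  0.3 -0.1 -2.5 -2.4  2.9]
tool units [ 3.08264893e-01 -5.49451840e+00  8.97053399e-04] turn units -0.7757141974702942
```

Request:
arm_command(
  increments=[0.05,-0.9,0,0,0,-0.1,0,0.05,-0.95,0,0,0,-0.1,0,0.05,-0.95,0,0,0,-0.1,0,0.05,-0.95,0,0,0,-0.1,0,0.05,-0.95,0,0,0,-0.1,0,0.05,-0.8,0,0,0,-0.1,0,0,0,0.5,0,0,0,0,0,0,0.5,0,0,0,0],
)

```text
time_s: 3.8
tool_pos: [0.5538, -0.3124, 0.303]
ee_rot: [3.14, -0.0, -2.921]
wrist_force: [-1.0, 0.3, 0.3]
finger_gap: -0.0
grasp_force: 0.0
```

Request:
arm_command(
  increments=[0,0,0.5,0,0,0,0,0,0,0.4,0,0,0,0,0,0,0.4,0,0,0,0,0,0,0.4,0,0,0,0,0,0,0.0,0,0,0,0],
)

```text
time_s: 4.3
tool_pos: [0.5548, -0.3135, 0.2608]
ee_rot: [3.141, 0.001, -2.921]
wrist_force: [2.9, 2.8, 2.5]
finger_gap: 0.0002
grasp_force: 1.7
```

Request:
arm_command(
  increments=[0.1,0,0.4,0,0,0,0,0.05,0,0.4,0,0,0,0,0,0,0.4,0,0,0,0,0,0,0.4,0,0,0,0,0,0,0.4,0,0,0,0,0,0,0.3,0,0,0,0,0,0,0,0,0,0,0],
)

```text
time_s: 5.0
tool_pos: [0.5505, -0.3156, 0.2043]
ee_rot: [-3.14, -0.0, -2.921]
wrist_force: [-2.4, -1.6, 4.1]
finger_gap: 0.0
grasp_force: 1.8
```

Request:
arm_command(
  increments=[0,0,0.25,0,0,0,0,0,0,0.23,0,0,0,0,0,0,0,0,0,0,0,0,0,0,0,0,0,0,0,0,0,0,0,0,0,0,0,0,0,0,0,0],
)

```text
time_s: 5.6
tool_pos: [0.5517, -0.3152, 0.1937]
ee_rot: [-3.139, 0.003, -2.921]
wrist_force: [-0.1, 0.0, 5.5]
finger_gap: -0.0002
grasp_force: 2.7
```

```bash
python3 - <<'E'
from h import *
import cv2
a=camera("scene")[175:355,320:520];b=camera("side")[120:300,240:440]
cv2.imwrite("pics/tip.png",cv2.resize(np.hstack([a,b]),None,fx=2,fy=2,interpolation=cv2.INTER_CUBIC))
E
```

```text
(no output)
```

View pics/tip.png

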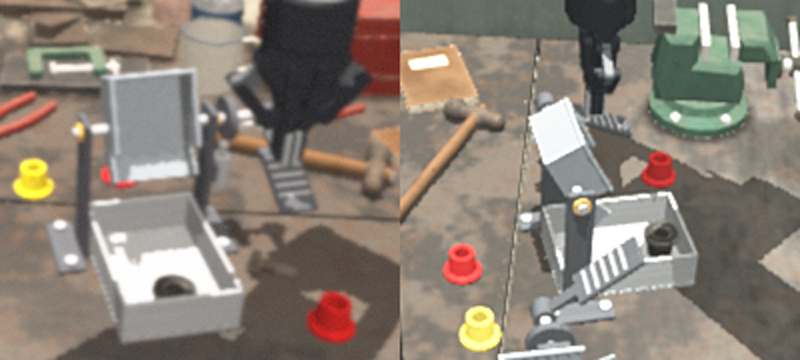

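The bucket is tipped and the dark bush lies in the tray: scene crop (173,290), side crop (660,237). I'll let the paddle up gently now.

Request:
arm_command(
  increments=[0,0,-0.4,0,0,0,0,0,0,-0.4,0,0,0,0,0,0,-0.4,0,0,0,0,0,0,-0.4,0,0,0,0,0,0,-0.4,0,0,0,0,0,0,-0.4,0,0,0,0,0,0,-0.4,0,0,0,0,0,0,-0.4,0,0,0,0],
)

```text
time_s: 6.5
tool_pos: [0.5504, -0.3145, 0.2725]
ee_rot: [3.141, -0.001, -2.921]
wrist_force: [-0.4, 0.0, 0.7]
finger_gap: -0.0001
grasp_force: 0.0
```

Request:
arm_command(
  increments=[0,0,-0.6,0,0,0,0,0,0,-0.8,0,0,0,0,0,0,-0.8,0,0,0,0,0,0,-0.8,0,0,0,0,0,0,-0.5,0,0,0,0,0,0,0,0,0,0,0,0,0,0,0,0,0,0,0,0,0,0,0,0,0],
)

```text
time_s: 7.3
tool_pos: [0.5499, -0.3143, 0.3579]
ee_rot: [3.139, -0.002, -2.921]
wrist_force: [0.5, -0.1, -0.5]
finger_gap: -0.0002
grasp_force: 0.0
```

```bash
python3 - <<'E'
from h import *
import cv2
a=camera("scene")[175:355,320:520];b=camera("side")[120:300,240:440]
print(sense()['time_s'],sense()['wrist_force'],sense()['tool_pos'])
cv2.imwrite("pics/end.png",cv2.resize(np.hstack([a,b]),None,fx=2,fy=2,interpolation=cv2.INTER_CUBIC))
E
```

```text
7.4 [ 0.76401164 -0.71351495 -0.09615298] [ 0.55015198 -0.31442032  0.35803864]
```

View pics/end.png

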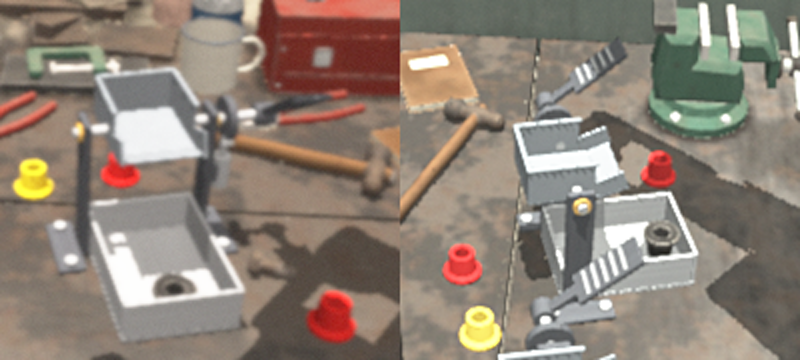

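The bucket is back up and the bush is in the tray. I'll compare the paddle with its starting picture to check it has latched level.

```bash
python3 - <<'E'
from h import *
import cv2
b=camera("side");a=cv2.imread("pics/side.png")
ga,gb=[cv2.cvtColor(x,cv2.COLOR_BGR2GRAY) for x in(a,b)]
for n,(c0,c1,r0,r1) in dict(paddle=(312,354,141,172),bucket=(296,330,178,192),ref_paddle_b=(312,362,240,280)).items():
    m=cv2.matchTemplate(gb[r0-8:r1+8,c0-8:c1+8],ga[r0:r1,c0:c1],cv2.TM_CCOEFF_NORMED)
    _,v,_,l=cv2.minMaxLoc(m);print(n,"shift",l[0]-8,l[1]-8,round(v,3))
E
```

```text
paddle shift 0 0 0.579
bucket shift 0 0 0.997
ref_paddle_b shift 0 0 0.992
```

The bucket matches its starting picture with zero shift, so it is latched level. The other stand's paddle hasn't moved either.

```bash
python3 -c "
from station import *
print(close_job())"
```

```text
the job is handed in; nothing more can be done
None
```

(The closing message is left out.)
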